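# Let down the spring of a bench reel

## Robot

A 6-joint arm with a two-finger parallel gripper is mounted at the origin on the work surface. World frame = base frame: x ahead of the robot, y to its left, z up, the work surface at z = 0. Lengths are in mm, angles in rad, forces in N, time in s.
With the tool pointing down it reaches from about 275 to 750 mm from the base axis. Payload 10.2 kg.
Tool frame: the origin (TCP) lies between the finger pads; the fingertips stand 11 mm ahead of it and the grasp point (between the pads) lies 8 mm behind it (ctrl.tip_extent is the distance from the TCP to the fingertips, in mm); z points along the fingers, y is the direction in which the jaws open and shut (so a half turn about z gives the same grasp; the last joint's range is limited). The gripper opens to 85 mm and grips with 20 to 120 N. Pads are 22 mm wide; open, the fingers measure 114 mm over their backs; the gripper's body (76 mm by 85 mm) begins 54 mm behind the grasp point. The pads swing forward as they close: fully open they stand 13 mm farther back than shut.
Start: joints at [0.964, 0.313, 1.498, -0, 1.331, -0.223], TCP at [196.597, 486.807, 242.294] pointing down, gripper open.
Joint ranges: [-2.94, 2.94], [-0.97, 2.17], [0.19, 2.56], [-1.23, 4.37], [0.02, 3.11], [-2.88, 2.88]. Speed limits (rad/s): [2.39, 2.39, 3.01, 3.14, 3.14, 3.14].

## Interface

Orientations are given as a unit quaternion [w, x, y, z].
In Python, from rig import ctrl gives the robot as it stands.
- The arm moves only by the tool apply_moves, never from a script. Its argument "commands" is a list of rows, each a list of 5 numbers: the finger opening in cm, from 0 to 8.54, then the shift along the tool's x, y, z in cm, then the turn about the tool's z in rad. In form: [[jaw, dx, dy, dz, roll], ...]. A call has 1 to 12 rows; each row shifts and turns the commanded pose from where the row before left it, along the tool's axes as they then stand; what a row does not reach is not made up. A row lasts 1/12 s, in which the tool goes at most 41.7 mm and 7.16 degrees, less where a joint would pass 70% of its speed; a pose out of reach is approached as far as the arm can. A call with a gripper value outside its range is refused whole. The fingers move at their own pace and stop on an object; "squeeze" is the grip in N (left out, the last holds). Time passes only in rows, so rows that do not move let the fingers close. It gives the time, the measured TCP pose, the force and the opening at its end, in the units of the state.
- ctrl.sense(): the state, without advancing time (a new reading comes with each control period).
- ctrl.capture(name): name is "side" or "top"; returns the picture (400x640x3 uint8, red, green, blue); there is no depth.
- ctrl.camera_info(name): a dict with "fov_y" (degrees; the focal length in pixels is half the picture's height over the tangent of half this angle, whatever the lens; pixels are square), "cx", "cy" (the principal point, pixels), "dist_coeffs" ([k1, k2, p1, p2, k3] as OpenCV has them; the pictures are not rectified), "camera_from_world" (4x4, takes a point from world to camera coordinates). Camera axes: x right, y down, z forward; pixel columns grow to the right and rows downward; lengths in mm; the calibration is good to about 2 mm. A picture is of the moment at which its call begins. camera_info takes no time and is no camera call.
- ctrl.finish_job(): hands the job in, once; it reports no verdict.
The state is a dict: "time_s": time; "joints": joint angles; "dq": joint speeds; "tau": joint torques, N m; "eef_pos": TCP position; "ee_rot": TCP orientation; "force": force on the tool from outside, world axes, zero at the start; "wrist_torque": the same for the moment, N m; "grip_width": opening from 0.0 (shut) to 1.0 (fully open).
Only numpy, scipy, OpenCV 4.12 (cv2) and the standard library are available. Lean on these libraries where they do the work, as an engineer would, in place of code of your own. Each camera call takes 0.05 s, during which the arm holds its last target.

## Task

Two empty spring reels stand on the lab bench, and the larger one is to be put away with its spring let down. Lift the larger reel's pawl clear of its toothed wheel so that the drum turns all the way back, until its crank rests on the rubber buffer, then let the pawl drop back between the teeth. Do not lift the pawl of the smaller reel.

Things in the scene. Friction and masses are not known exactly. Their poses are not given: they have to be found in the camera images.
- pawl_tab (a point): Centre of the upright steel tab on the larger reel's pawl, 161 mm above the bench with the pawl down: grip here. Tab 12 mm thick, 28 long, 30 tall, top 14 mm above this point. Axes: x from the pawl's hinge to its nose, y across the thickness, z up (they tilt with the pawl). The hinge lies 74 mm back (-x) and 28 mm lower, its bracket 144 mm high; wheel and drum stay below 131 mm.
- pawl (a joint): Lift angle of that pawl, rad: 0 down between the teeth of the 100 mm wheel, clear of them from 0.2, stop at 0.6. At 0.35 the tab is 24 mm up and 14 mm back towards the hinge. It weighs 150 g, needs some 5 N to come out, and falls back when let go. The larger reel is fixed to the bench: blue base 175 x 150 mm, aluminium cheeks, 1.6 times the size of the other.
- drum (a joint): Angle of the larger reel's drum, rad: 2 to 4.6 at the start (wound), 0 when fully back, its crank level on the rubber buffer. With the pawl clear the spring turns it back at 0.9 to 1.5 rad/s, home within 5 s. If the pawl drops early it catches a tooth and can be lifted again. At home the pawl is over a gap. The crank, 116 mm from the tab towards -y, sweeps up to 147 mm high.
- small_pawl (a joint): Lift angle of the smaller, otherwise alike reel's pawl, rad: 0 down; leave it so. The two reels stand side by side, either one on the left. Its tab is 7 mm thick, centre 100 mm above the bench.
Not all that is in view belongs to the job. Leave any green, purple or turquoise look-alike of the part that bears pawl_tab alone.

How it is judged:
By the outcome, as a careful person would: the job done as asked, in the order asked, and still so for the second after the job is handed in, with the robot touching nothing.
It also fails if it takes over 35 s, if anything falls off the work surface, if the arm or the gripper's body presses on something with over 40 N, if the wrist force passes 120 N, or if a joint passes its speed limit or range.

## Working session

There is one attempt and no reset: what is moved stays moved. The work goes in short steps, Python scripts to look and compute and a tool call to move; the robot and the scene stay as the last step left them, time stands still between calls to the robot, and variables do not carry over. Pictures are saved under pics/ and viewed, and the job is handed in when it is done.

Besides the shell and the picture viewer there is one more tool, called after "Emit:" by a JSON object that holds its "op" and its "data", one argument or row to a line. apply_moves: Moves the arm, as the interface text tells. Its arguments: {"type":"object","properties":{"commands":{"type":"array"},"squeeze":{"type":"number"}},"required":["commands"]}

```bash
ls; mkdir -p pics; python3 - <<'E'
from rig import ctrl
import cv2
for n in("side","top"):
    cv2.imwrite(f"pics/{n}0.png",ctrl.capture(n)[:,:,::-1])
    print(n,ctrl.camera_info(n))
s=ctrl.sense();print(s, ctrl.tip_extent)
E
```

```text
pics
side {'fov_y': 44.490046313412904, 'cx': 317.9261298308493, 'cy': 197.40996939750087, 'dist_coeffs': array([-0.06480644,  0.        ,  0.        ,  0.        ,  0.        ]), 'camera_from_world': array([[ 9.78527078e-01, -2.06058805e-01,  4.95250455e-03,
        -4.97484557e+02],
       [-1.03829761e-01, -5.13535895e-01, -8.51763034e-01,
         1.90090499e+02],
       [ 1.78056562e-01,  8.32958975e-01, -5.23903815e-01,
         1.11540552e+03],
       [ 0.00000000e+00,  0.00000000e+00,  0.00000000e+00,
         1.00000000e+00]])}
top {'fov_y': 50.15601447055928, 'cx': 315.4552295196839, 'cy': 200.56452278758735, 'dist_coeffs': array([-0.07566067,  0.        ,  0.        ,  0.        ,  0.        ]), 'camera_from_world': array([[ 2.45022782e-02, -9.99699774e-01,  5.11478046e-06,
         6.45073989e+01],
       [-9.85697576e-01, -2.41599428e-02, -1.66783052e-01,
         4.98109318e+02],
       [ 1.66733103e-01,  4.08152312e-03, -9.85993617e-01,
         1.08698515e+03],
       [ 0.00000000e+00,  0.00000000e+00,  0.00000000e+00,
         1.00000000e+00]])}
{'time_s': 0.1, 'joints': array([ 9.63602880e-01,  3.13400590e-01,  1.49833069e+00,  3.14002832e-05,
        1.33102023e+00, -2.23376165e-01]), 'dq': array([-0.0001029 , -0.00271555, -0.00192374,  0.00052852,  0.00256926,
        0.00038965]), 'tau': array([ 7.61763022e-04, -4.12904263e+01, -2.60144305e+01, -2.33014698e-04,
        2.96881029e-03,  3.72460249e-05]), 'eef_pos': array([196.46318712, 486.62893082, 241.80040376]), 'ee_rot': array([-2.47724159e-04,  1.90736480e-01,  9.81641105e-01, -5.24027423e-04]), 'force': array([-0.62660232, -0.14412169, -0.22476542]), 'wrist_torque': array([-0.00474762,  0.00332887, -0.02163757]), 'grip_width': 0.9976936820899578} 11.0
```

View pics/side0.png

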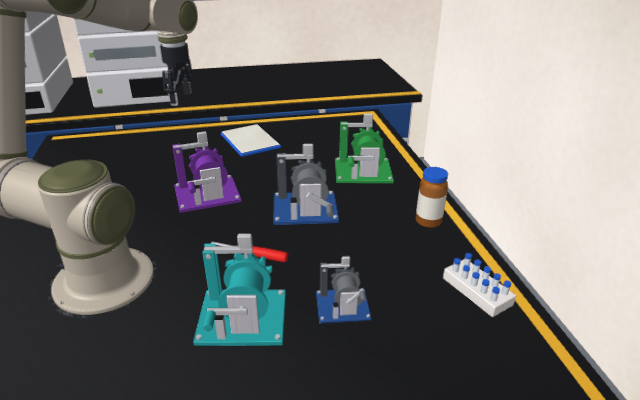

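View pics/top0.png

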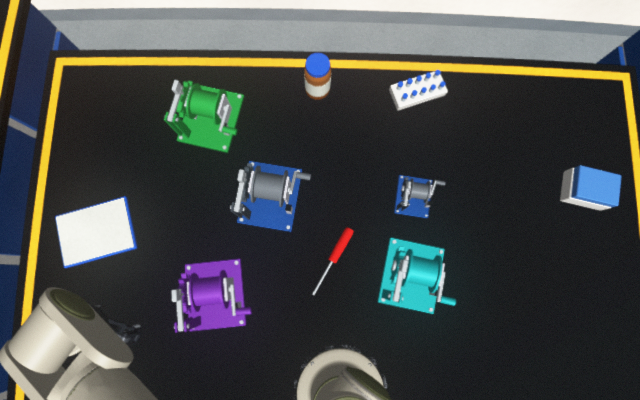

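The blue-based pair is in the middle: the larger reel at side (305,190) / top (267,195), and the smaller at side (343,290) / top (414,195). Next I zoom in on the larger one.

```bash
python3 - <<'E'
import cv2
a=cv2.imread("pics/side0.png")[135:235,255:355]
b=cv2.imread("pics/top0.png")[145:245,220:320]
import numpy as np
f=lambda i:cv2.resize(i,(400*1,400),interpolation=cv2.INTER_CUBIC)
cv2.imwrite("pics/z0.png",np.hstack([f(a),f(b)]))
E
```

```text
(no output)
```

View pics/z0.png

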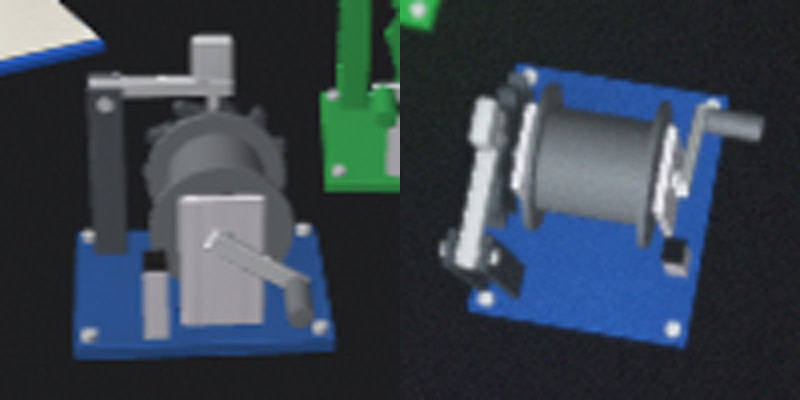

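The zoom (4x) shows the tab at side ≈(307.5,150) and in the top view its top face at ≈(241,175). The hinge is towards the robot, so the tab's x axis is roughly world +x. The crank hangs on the -y side. I'll measure both the yaw and the tab position.

```bash
cat > h.py <<'E'
from rig import ctrl
import numpy as np, cv2
def K(n):
    c=ctrl.camera_info(n);f=200/np.tan(np.radians(c["fov_y"]/2))
    return np.array([[f,0,c["cx"]],[0,f,c["cy"]],[0,0,1]]),c["dist_coeffs"],c["camera_from_world"]
def ray(n,p):
    k,d,T=K(n);u=cv2.undistortPoints(np.array([[p]],float),k,d)[0,0]
    R=T[:3,:3];o=-R.T@T[:3,3];return o,R.T@np.array([u[0],u[1],1])
def plane(n,p,z):
    o,r=ray(n,p);return o+r*(z-o[2])/r[2]
def proj(n,P):
    k,d,T=K(n);return cv2.projectPoints(np.array(P,float).reshape(-1,1,3),cv2.Rodrigues(T[:3,:3])[0],T[:3,3],k,d)[0][:,0]
def tri(a,b):
    o1,r1=ray("side",a);o2,r2=ray("top",b);A=np.stack([r1,-r2],1)
    t=np.linalg.lstsq(A,o2-o1,rcond=None)[0];p,q=o1+r1*t[0],o2+r2*t[1];return (p+q)/2,np.linalg.norm(p-q)
E
python3 - <<'E'
from h import *
np.set_printoptions(precision=1,suppress=True)
im=cv2.imread("pics/top0.png");hsv=cv2.cvtColor(im,cv2.COLOR_BGR2HSV)
m=cv2.inRange(hsv,(100,120,50),(125,255,255))
w=np.zeros_like(m);w[145:245,220:320]=m[145:245,220:320]
ys,xs=np.nonzero(w)
P=np.array([plane("top",(x,y),10)[:2] for x,y in zip(xs,ys)]).astype(np.float32)
r=cv2.minAreaRect(P);print(r,cv2.boxPoints(r))
c=lambda x,y:plane("top",(220+x/4,145+y/4),10)
C=[c(115,65),c(328,97),c(285,348),c(68,310)];print(np.array(C))
for i in range(4):
    d=C[(i+1)%4]-C[i];print(np.linalg.norm(d),np.degrees(np.arctan2(d[1],d[0])))
# bar direction
a=plane("top",(220+62/4,145+245/4),150);b=plane("top",(220+88/4,145+140/4),150);print(a,b,np.degrees(np.arctan2(*(b-a)[1::-1])))
# tab top corners
for p in[(72,97),(98,99),(94,147),(70,145),(85,122)]: print(p,plane("top",(220+p[0]/4,145+p[1]/4),175))
print("tri top", tri((255+212/4,135+38/4),(220+85/4,145+120/4)))
E
```

```text
((512.8682861328125, 202.41131591796875), (153.7084197998047, 179.31631469726562), 81.68352508544922) [[413.  139.3]
 [590.5 113.4]
 [612.7 265.5]
 [435.3 291.4]]
[[607.5 264.   10. ]
 [588.2 116.   10. ]
 [414.6 139.7  10. ]
 [436.5 287.2  10. ]]
149.2919148709079 -97.42303911964773
175.2606152514253 172.22341016402956
149.0978976823272 81.54771249506008
172.58122152013178 -7.709678943445029
[459.7 266.6 150. ] [524.  254.5 150. ] -10.684305497393403
(72, 97) [544.4 260.8 175. ]
(98, 99) [543.5 245.3 175. ]
(94, 147) [514.5 246.1 175. ]
(70, 145) [515.4 260.4 175. ]
(85, 122) [529.4 252.3 175. ]
tri top (array([531.9, 252.3, 174.8]), np.float64(2.3820346117566347))
```

```bash
python3 - <<'E'
import cv2,numpy as np
a=cv2.imread("pics/side0.png")[138:178,270:320]
b=cv2.imread("pics/top0.png")[162:222,222:262]
cv2.imwrite("pics/z1.png",np.hstack([cv2.resize(a,(500,400),interpolation=0),cv2.resize(b,(266,400),interpolation=0)]))
E
```

```text
(no output)
```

View pics/z1.png

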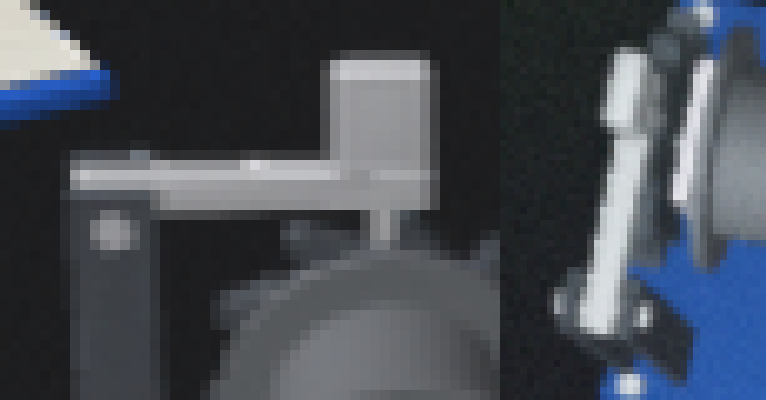

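```bash
python3 - <<'E'
from h import *
np.set_printoptions(precision=2,suppress=True)
P,e=tri((307.5,144.6),(240.6,174.7));print(P,e, plane("top",(240.6,174.7),175),plane("side",(307.5,144.6),175))
from scipy.spatial.transform import Rotation as R
s=ctrl.sense();q=s["ee_rot"];M=R.from_quat(q[[1,2,3,0]]).as_matrix();print(M)
tgt=np.array([P[0],P[1],0]); 
d=tgt-s["eef_pos"];d[2]=0;print("delta tool cm",M.T@d/10)
print("roll",np.radians(np.degrees(np.arctan2(M[1,1],M[0,1]))-82.2))
# check: predicted tab corners at height 175 & 145
ex=np.array([np.cos(np.radians(-7.8)),np.sin(np.radians(-7.8)),0]);ey=np.array([-ex[1],ex[0],0])
c=np.array([P[0],P[1],175])
pts=[c+sx*14*ex+sy*6*ey for sx in(-1,1)for sy in(-1,1)]
print((proj("top",pts)-[222,162]+.5)*6.66+[500,0]);print((proj("side",pts)-[270,138]+.5)*10)
E
```

```text
[531.79 254.11 173.93] 0.45758588043177423 [531.31 253.92 175.  ] [531.61 251.98 175.  ]
[[-0.93  0.37 -0.  ]
 [ 0.37  0.93 -0.  ]
 [ 0.   -0.   -1.  ]]
delta tool cm [-39.8  -9.   -0. ]
roll -0.24768891398963577
[[635.86 127.43]
 [602.63 122.15]
 [650.8   51.16]
 [617.7   45.96]]
[[328.74  78.52]
 [326.8   59.55]
 [431.86  75.77]
 [429.13  56.84]]
```

Emit:
{"op": "apply_moves", "data": {
  "commands": [
    [8.5, -3.3, -0.75, 0, 0],
    [8.5, -3.3, -0.75, 0, 0],
    [8.5, -3.3, -0.75, 0, 0],
    [8.5, -3.3, -0.75, 0, 0],
    [8.5, -3.3, -0.75, 0, 0],
    [8.5, -3.3, -0.75, 0, 0],
    [8.5, -3.3, -0.75, 0, 0],
    [8.5, -3.3, -0.75, 0, 0],
    [8.5, -3.3, -0.75, 0, 0],
    [8.5, -3.3, -0.75, 0, 0],
    [8.5, -3.3, -0.75, 0, 0],
    [8.5, -3.3, -0.75, 0, 0]
  ],
  "squeeze": 40
}}

```text
time_s: 1.1
eef_pos: [531.2, 253.8, 242.0]
ee_rot: [-0.0, 0.191, 0.982, -0.0]
force: [-0.1, 0.6, 0.2]
grip_width: 0.995
```

Emit:
{"op": "apply_moves", "data": {
  "commands": [
    [8.5, 0, 0, 0, -0.08],
    [8.5, 0, 0, 0, -0.08],
    [8.5, 0, 0, 0, -0.088],
    [8.5, 0, 0, 0, 0],
    [8.5, 0, 0, 0, 0]
  ]
}}

```text
time_s: 1.52
eef_pos: [530.0, 255.1, 242.0]
ee_rot: [-0.0, 0.069, 0.998, -0.0]
force: [-0.4, 0.6, 0.8]
grip_width: 0.995
```

```bash
cat > st.py <<'E'
from h import *
np.set_printoptions(precision=2,suppress=True)
from scipy.spatial.transform import Rotation as R
s=ctrl.sense();q=s["ee_rot"];M=R.from_quat(q[[1,2,3,0]]).as_matrix()
print(s["time_s"],s["eef_pos"],"yang",np.degrees(np.arctan2(M[1,1],M[0,1])),M[:,2],"F",s["force"],s["grip_width"])
d=np.array([531.5,253.5,153])-s["eef_pos"];print("delta tool cm",M.T@d/10)
E
python3 st.py
```

```text
1.5167 [529.96 255.06 242.02] yang 82.07380874564178 [-0. -0. -1.] F [-0.41  0.62  0.81] 0.994803600625235
delta tool cm [-0.18 -0.13  8.9 ]
```

Emit:
{"op": "apply_moves", "data": {
  "commands": [
    [8.5, -0.18, -0.13, 2.0, 0],
    [8.5, 0, 0, 2.0, 0],
    [7, 0, 0, 2.0, 0],
    [6, 0, 0, 1.6, 0],
    [5, 0, 0, 1.2, 0],
    [4, 0, 0, 0, 0],
    [3.5, 0, 0, 0, 0]
  ],
  "squeeze": 40
}}

```text
time_s: 2.1
eef_pos: [531.5, 253.6, 154.3]
ee_rot: [-0.0, 0.069, 0.998, -0.0]
force: [0.5, 0.7, -0.3]
grip_width: 0.406
```

```bash
python3 st.py; python3 - <<'E'
from h import *
a=ctrl.capture("side")[:,:,::-1];b=ctrl.capture("top")[:,:,::-1]
f=lambda i:cv2.resize(i,(400,400),interpolation=cv2.INTER_CUBIC)
cv2.imwrite("pics/z2.png",np.hstack([f(a[110:230,240:360]),f(b[145:245,200:300])]))
E
```

```text
2.1 [531.53 253.62 154.25] yang 82.13463575455977 [-0. -0. -1.] F [ 0.5   0.67 -0.28] 0.4059493687395082
delta tool cm [ 0.   -0.01  0.13]
```

View pics/z2.png

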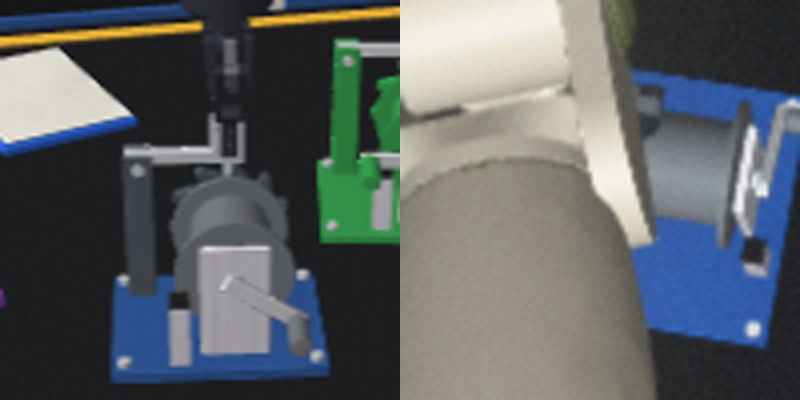

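The near finger stands in front of the tab at zoom (230,125), so the fingers straddle it, and there is no contact force. I'll close now.

Emit:
{"op": "apply_moves", "data": {
  "commands": [
    [2.5, 0, 0, 0, 0],
    [1.8, 0, 0, 0, 0],
    [0.5, 0, 0, 0, 0],
    [0.5, 0, 0, 0, 0],
    [0.5, 0, 0, 0, 0],
    [0.5, 0, 0, 0, 0]
  ],
  "squeeze": 40
}}

```text
time_s: 2.7
eef_pos: [532.1, 254.5, 155.2]
ee_rot: [0.001, 0.068, 0.998, 0.001]
force: [1.4, 5.8, 1.7]
grip_width: 0.139
```

Emit:
{"op": "apply_moves", "data": {
  "commands": [
    [0.5, 0.16, 0.08, -0.36, 0],
    [0.5, 0.16, 0, -0.36, 0],
    [0.5, 0.19, 0, -0.35, 0],
    [0.5, 0.19, 0, -0.35, 0],
    [0.5, 0.23, 0, -0.32, 0],
    [0.5, 0.23, 0, -0.32, 0],
    [0.5, 0.26, 0, -0.3, 0],
    [0.5, 0.2, 0, -0.24, 0],
    [0.5, 0, 0, 0, 0],
    [0.5, 0, 0, 0, 0]
  ],
  "squeeze": 40
}}

```text
time_s: 3.53
eef_pos: [515.3, 256.9, 180.5]
ee_rot: [-0.0, 0.068, 0.998, 0.0]
force: [-0.1, 5.5, -4.1]
grip_width: 0.134
```

```bash
python3 st.py; python3 - <<'E'
from h import *
a=ctrl.capture("side")[:,:,::-1]
f=lambda i:cv2.resize(i,(480,480),interpolation=cv2.INTER_CUBIC)
cv2.imwrite("pics/z3.png",f(a[110:230,240:360]))
E
```

```text
3.5333 [515.27 256.94 180.45] yang 82.22673970915608 [-0.  0. -1.] F [-0.06  5.52 -4.06] 0.13428503856593266
delta tool cm [-1.66 -0.12  2.74]
```

View pics/z3.png

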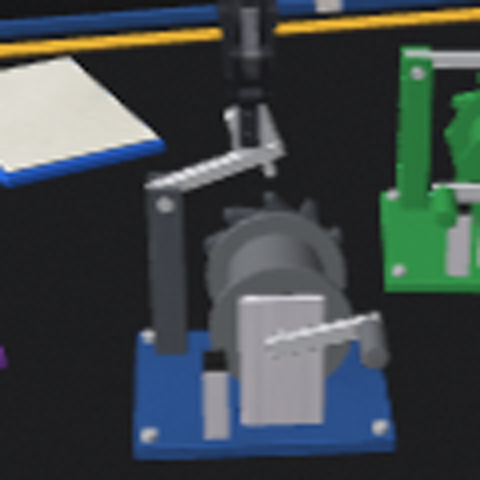

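The pawl is up by about 0.38 rad and held, with its nose clear of the wheel. The crank has turned from pointing down-right to slightly up-right at (375,320), so the drum is unwinding. I'll keep holding while it turns.

Emit:
{"op": "apply_moves", "data": {
  "commands": [
    [0.5, 0, 0, 0, 0],
    [0.5, 0, 0, 0, 0],
    [0.5, 0, 0, 0, 0],
    [0.5, 0, 0, 0, 0],
    [0.5, 0, 0, 0, 0],
    [0.5, 0, 0, 0, 0],
    [0.5, 0, 0, 0, 0],
    [0.5, 0, 0, 0, 0],
    [0.5, 0, 0, 0, 0],
    [0.5, 0, 0, 0, 0],
    [0.5, 0, 0, 0, 0],
    [0.5, 0, 0, 0, 0]
  ]
}}

```text
time_s: 4.58
eef_pos: [515.3, 256.9, 180.4]
ee_rot: [-0.001, 0.068, 0.998, 0.0]
force: [-0.6, 5.4, -4.5]
grip_width: 0.131
```

Emit:
{"op": "apply_moves", "data": {
  "commands": [
    [0.5, 0, 0, 0, 0],
    [0.5, 0, 0, 0, 0],
    [0.5, 0, 0, 0, 0],
    [0.5, 0, 0, 0, 0],
    [0.5, 0, 0, 0, 0],
    [0.5, 0, 0, 0, 0],
    [0.5, 0, 0, 0, 0],
    [0.5, 0, 0, 0, 0],
    [0.5, 0, 0, 0, 0],
    [0.5, 0, 0, 0, 0],
    [0.5, 0, 0, 0, 0],
    [0.5, 0, 0, 0, 0]
  ]
}}

```text
time_s: 5.58
eef_pos: [515.3, 256.9, 180.4]
ee_rot: [-0.001, 0.068, 0.998, 0.0]
force: [-0.2, 4.8, -4.8]
grip_width: 0.129
```

Emit:
{"op": "apply_moves", "data": {
  "commands": [
    [0.5, 0, 0, 0, 0],
    [0.5, 0, 0, 0, 0],
    [0.5, 0, 0, 0, 0],
    [0.5, 0, 0, 0, 0],
    [0.5, 0, 0, 0, 0],
    [0.5, 0, 0, 0, 0],
    [0.5, 0, 0, 0, 0],
    [0.5, 0, 0, 0, 0],
    [0.5, 0, 0, 0, 0],
    [0.5, 0, 0, 0, 0],
    [0.5, 0, 0, 0, 0],
    [0.5, 0, 0, 0, 0]
  ]
}}

```text
time_s: 6.58
eef_pos: [515.3, 256.9, 180.4]
ee_rot: [-0.001, 0.068, 0.998, 0.0]
force: [-0.6, 5.8, -4.0]
grip_width: 0.131
```

Emit:
{"op": "apply_moves", "data": {
  "commands": [
    [0.5, 0, 0, 0, 0],
    [0.5, 0, 0, 0, 0],
    [0.5, 0, 0, 0, 0],
    [0.5, 0, 0, 0, 0],
    [0.5, 0, 0, 0, 0],
    [0.5, 0, 0, 0, 0],
    [0.5, 0, 0, 0, 0],
    [0.5, 0, 0, 0, 0],
    [0.5, 0, 0, 0, 0],
    [0.5, 0, 0, 0, 0],
    [0.5, 0, 0, 0, 0],
    [0.5, 0, 0, 0, 0]
  ]
}}

```text
time_s: 7.58
eef_pos: [515.3, 256.9, 180.4]
ee_rot: [-0.001, 0.068, 0.998, 0.0]
force: [-0.1, 4.4, -3.0]
grip_width: 0.133
```

```bash
python3 st.py; python3 - <<'E'
from h import *
f=lambda i:cv2.resize(i[110:230,240:360],(400,400),interpolation=cv2.INTER_CUBIC)
a=ctrl.capture("side")[:,:,::-1]
for i in range(4): b=ctrl.capture("side")[:,:,::-1]
print(np.abs(a[110:230,240:360].astype(int)-b[110:230,240:360]).max())
cv2.imwrite("pics/z4.png",np.hstack([f(a),f(b)]))
E
```

```text
7.5833 [515.32 256.92 180.39] yang 82.21867891968957 [-0.  0. -1.] F [-0.08  4.42 -2.96] 0.13315970827012796
delta tool cm [-1.65 -0.12  2.74]
4
```

View pics/z4.png

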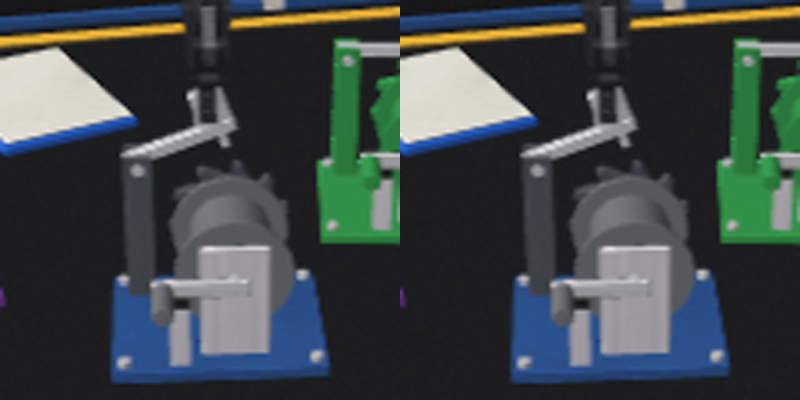

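The crank now rests level on the buffer at (180,290), and the two frames 0.2 s apart are the same. I'll lower the pawl along its arc and let it go.

Emit:
{"op": "apply_moves", "data": {
  "commands": [
    [0.5, -0.2, 0, 0.24, 0],
    [0.5, -0.26, 0, 0.3, 0],
    [0.5, -0.23, 0, 0.32, 0],
    [0.5, -0.23, 0, 0.32, 0],
    [0.5, -0.19, 0, 0.35, 0],
    [0.5, -0.19, 0, 0.35, 0],
    [0.5, -0.16, 0, 0.36, 0],
    [0.5, -0.06, 0, 0.14, 0],
    [0.5, 0, 0, 0, 0],
    [0.5, 0, 0, 0, 0]
  ]
}}

```text
time_s: 8.67
eef_pos: [531.5, 254.7, 157.0]
ee_rot: [0.001, 0.068, 0.998, 0.0]
force: [1.9, 5.0, 2.0]
grip_width: 0.133
```

Emit:
{"op": "apply_moves", "data": {
  "commands": [
    [1.5, 0, 0, 0, 0],
    [2.0, 0, 0, 0, 0],
    [3.0, 0, 0, 0, 0],
    [4.0, 0, 0, 0, 0],
    [4.0, 0, 0, 0, 0],
    [4.0, 0, 0, 0, 0]
  ]
}}

```text
time_s: 9.17
eef_pos: [530.8, 254.3, 156.4]
ee_rot: [-0.0, 0.068, 0.998, -0.0]
force: [-0.6, -0.7, -0.5]
grip_width: 0.472
```

```bash
python3 st.py; python3 - <<'E'
from h import *
a=ctrl.capture("side")[:,:,::-1]
cv2.imwrite("pics/z5.png",cv2.resize(a[110:230,240:360],(480,480),interpolation=cv2.INTER_CUBIC))
E
```

```text
9.1667 [530.83 254.33 156.42] yang 82.21546417737196 [-0. -0. -1.] F [-0.64 -0.68 -0.47] 0.4716718600748288
delta tool cm [-0.08 -0.07  0.34]
```

View pics/z5.png

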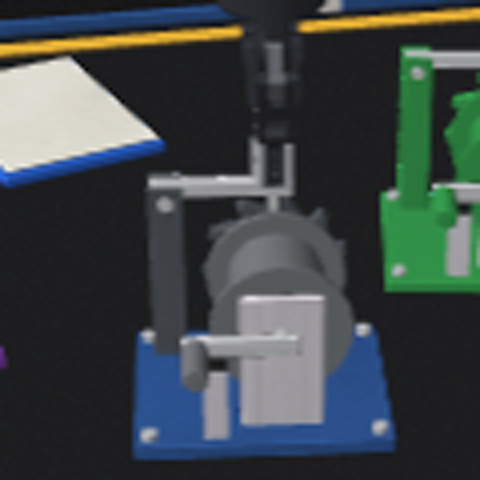

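The pawl bar is level again and its nose is between the teeth at (272,200). The crank is still on the buffer. I'll rise clear and check once more.

Emit:
{"op": "apply_moves", "data": {
  "commands": [
    [4.0, 0, 0, -1.0, 0],
    [4.0, 0, 0, -2.0, 0],
    [4.0, 0, 0, -2.5, 0],
    [4.0, 0, 0, -2.5, 0],
    [4.0, 0, 0, -2.0, 0],
    [4.0, 0, 0, 0, 0],
    [4.0, 0, 0, 0, 0],
    [4.0, 0, 0, 0, 0]
  ]
}}

```text
time_s: 9.88
eef_pos: [530.5, 254.4, 256.0]
ee_rot: [-0.0, 0.068, 0.998, -0.0]
force: [0.2, -0.5, -0.8]
grip_width: 0.467
```

```bash
python3 st.py; python3 - <<'E'
from h import *
a=ctrl.capture("side")[:,:,::-1]
o=cv2.imread("pics/side0.png")
f=lambda i:cv2.resize(i[135:235,255:355],(400,400),interpolation=cv2.INTER_CUBIC)
cv2.imwrite("pics/z6.png",np.hstack([f(o),f(a)]))
d=np.abs(a[250:330,310:380].astype(int)-o[250:330,310:380]);print("small reel diff max",d.max(), "pawl area", np.abs(a[140:166,270:320].astype(int)-o[140:166,270:320]).max())
E
```

```text
9.8833 [530.52 254.38 255.99] yang 82.21954765549536 [-0. -0. -1.] F [ 0.17 -0.53 -0.76] 0.4673200044244916
delta tool cm [-0.12 -0.07 10.3 ]
small reel diff max 4 pawl area 33
```

View pics/z6.png

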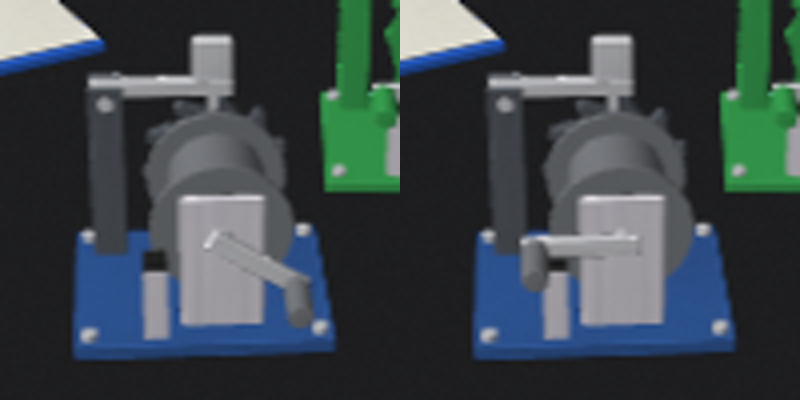

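The pawl is back at its starting place (tab at the same pixels), the crank is on the buffer, the small reel is unchanged, and the gripper is clear.

```bash
python3 -c "
from rig import ctrl
print(ctrl.finish_job())"
```

```text
the job is handed in; nothing more can be done
None
```

The larger reel's spring is let down and the job is handed in, at about 10 s of the 35 s allowed. I gripped the pawl tab, lifted it along its arc to about 0.38 rad, and held it about 4 s while the drum turned back. I then lowered the pawl along the same arc, let go and rose clear.

The last checks found no failures or disagreements:
- **Crank:** it rests level on the rubber buffer. It was not moving over 0.2 s before I lowered the pawl, and it is still there in the last picture.
- **Pawl:** the tab and bar are back where they started in the picture, with the nose between the teeth.
- **Smaller reel:** it is unchanged in the side view, with only image noise between the first and last pictures. None of the look-alikes was touched.
- **Gripper:** it is about 100 mm above the release point, with under 1 N on the tool. Wrist force readings stayed under about 8 N throughout.

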